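# Draw a latched test card from its cradle and hold it leaned back over the mat

### The arm

A 7-joint arm with a two-finger parallel gripper is mounted at the origin on the work surface. World frame = base frame: x ahead of the robot, y to its left, z up, the work surface at z = 0. Lengths are in m, angles in rad, forces in N, time in s.
With the tool pointing down it reaches from about 0.4 to 0.85 m from the base axis. Payload 4.5 kg.
Tool frame: the origin (TCP) lies at the very end of the fingers, on their centre line; the grasp point (between the pads) lies 19 mm behind it; z points along the fingers, y is the line along which they close (so a half turn about z gives the same grasp; the last joint's range is limited). The gripper opens to 88 mm and grips with 3 to 60 N. Pads are 18 mm wide; open, the fingers measure 123 mm over their backs; the gripper's body (75 mm by 187 mm) begins 45 mm behind the grasp point.
Start: joints at [1.31, 0.689, -0.195, 1.565, 0.157, 0.902, -0.215], TCP at [0.182, -0.598, 0.239] pointing down, gripper open.
Joint ranges: [-3.01, 3.01], [-0.46, 2.08], [-1.47, 1.51], [0.13, 2.56], [-1, 4.14], [0.04, 2.09], [-2.66, 2.66]. Speed limits (rad/s): [2.57, 2.57, 3.14, 3.14, 3.14, 3.14, 3.14].

### API

Orientations are given as a unit quaternion [x, y, z, w].
In Python, from plant import r, eyes, nets gives the robot as it stands.
- The arm moves only by the shell command python3 -m pendant 'ROWS' [FORCE]. ROWS is JSON, a list of rows, each an object of numbers: "claw": the opening, from 0 (shut) to 1 (fully open); "dx", "dy", "dz": the shift along the world's x, y, z in mm; "twist": the turn about the world's z in rad. In form: [{"claw": .., "dx": .., "dy": .., "dz": .., "twist": ..}, ...]. A call has 1 to 8 rows; each row is the pose to reach, as a shift and turn from the pose commanded when the call began; what a row does not reach only later rows make up. A row lasts 1/10 s, in which the tool goes at most 50 mm and 8.59 degrees, less where a joint would pass 70% of its speed; a pose out of reach is approached as far as the arm can. A call with a gripper value outside its range is refused whole. The fingers move at their own pace and stop on an object; FORCE is the grip in N (left out, the last holds). Time passes only in rows, so rows that repeat a pose let the fingers close. It gives the time, the measured TCP pose, the force, the opening and the grip force at its end, in the units of the state.
- r.get_state(): the state, without advancing time (a new reading comes with each control period).
- eyes.snapshot(name): name is "scene" or "side" or "wrist"; returns (picture, depth): 400x640x3 uint8, blue, green, red; 400x640 float32, m along the optical axis (not along the pixel's ray), 0 where there is no reading.
- eyes.camera_info(name): a dict with "K" (3x3 intrinsics, pixels), "world_to_cam" (4x4, takes a point from world to camera coordinates); the wrist camera has in their place "T_tool_cam" (4x4, takes a point from camera to tool coordinates, whose origin is the TCP and whose axes are the flange's). Camera axes: x right, y down, z forward; pixel columns grow to the right and rows downward; lengths in m; the calibration is good to about 2 mm. A picture is of the moment at which its call begins: read the wrist's pose just before it. camera_info takes no time and is no camera call.
- r.finish_job(): hands the job in; it is judged then, once.
Trained networks look in the newest picture that a camera, given by its name, has taken for a name from the list of things; names that differ only in an ending like _2 or _b are one class to them, and where a whole thing is asked for, a point or a joint stands for the part that bears it (a point fixed in the world has none). Each returns a list of dicts, best first, with "confidence" (0 to 1); they miss things now and then, are a little off and sometimes report something else, mostly with a low value. They report only what shows in the picture. A call takes as long as a camera call. They do not tell look-alikes from the thing itself.
- nets.spot_in(camera, query): "box" ([left, top, width, height] as shares, 0 to 1, of the picture: columns of its width, rows of its height, round what is visible of it).
- nets.place_of(camera, query): "position" ([column, row] as shares, 0 to 1, of the picture: columns of its width, rows of its height: a listed point, or the origin of a listed thing).
The state is a dict: "clock": time; "q": joint angles; "qd": joint speeds; "joint_torque": joint torques, N m; "tool_pos": TCP position; "eef_rot": TCP orientation; "contact_force": force on the tool from outside, world axes, zero at the start; "moment": the same for the moment, N m; "opening": opening from 0.0 (shut) to 1.0 (fully open); "finger_force": force on a finger pad.
Only numpy, scipy, OpenCV 4.12 (cv2) and the standard library are available. Lean on these libraries where they do the work, as an engineer would, in place of code of your own. Each camera call takes 0.05 s, during which the arm holds its last target. There are 200 camera calls.

### The job

Two circuit cards stand latched in test cradles. Pull the card with the big yellow block straight up out of its cradle, past the sprung catch, then lean it back about 45 degrees so that its component side looks obliquely upward, and hold it there still for inspection over the blue mat, with its lower edge at least 10 cm above the bench. Finish while still holding it; leave the other card in its cradle and the things on the bench where they are.

Things in the scene. Friction and masses are not known exactly. Their poses are not given: they have to be found in the camera images.
- yellow_card: The card to take: stiff green board 4 mm thick (x), 100 wide (y), 90 tall (z), grey handle block on top, yellow block 36 x 28 mm standing 12 mm proud on its component side. Origin: middle of the lower edge, at first 15 mm above the bench. z runs up to the handle; x points out of the component side, which starts facing roughly away from the robot. 0.11 to 0.22 kg.
- card_handle (a point): Centre of the yellow card's grey handle block: 12 mm thick (along card x), 44 mm wide (y), 30 mm tall (z), from 90 to 120 mm above the board's lower edge, this point 105 mm above it. Axes as the card's.
- card_middle (a point): Centre of the yellow card's board, 45 mm above its lower edge, in the middle of its width and thickness; axes as the card's.
- black_card: The other card, to be left alone: same board, handle and axes, but with a black block and four small round metal cans on its component side.
- cradle_a: Fixed cradle of the yellow card: black base 60 (x) x 140 (y) x 15 mm, two aluminium U-shaped guide posts 70 mm tall (tops 85 mm above the bench) that hold the board's side edges with 1 mm play sideways and 1.5 mm to front and back. Origin: centre of the base's underside; x the way the component side faces. The card is clear of the posts 70 mm up; it cannot be turned before.
- cradle_a_catch (a joint): Sprung ball catch in the +y post of cradle_a, 45 mm above the bench, red tail outside; 0 m = out, in the notch of the card's +y edge, about 0.003 pushed back. It needs no operating: pulling the card straight up takes up to about 6 to 15 N within the first 10 mm, then a few N of drag until the card is about 35 mm up.
- cradle_b: The identical fixed cradle that holds the black card.
- mat: Thin blue mat fixed on the bench, 160 (x) x 180 (y) x 3 mm; origin at the centre of its underside.
- cleaner: Bystander: blue metal can, 52 mm across, 150 mm tall, standing; origin at the centre of its underside.
- driver: Bystander: red-handled screwdriver lying across the bench between the cradles.
- parts_bin: Bystander: orange open bin, 120 x 90 x 40 mm; origin at the centre of its underside.
There are look-alikes about, which are no part of the job. Of the things like the mat, leave any that is pink; of the rest the smaller one is meant.

How it is judged:
On the way:
1. the yellow card is drawn up out of its cradle, clear of the guide posts (z of yellow_card in the frame of cradle_a above 0.086 m and contact force between yellow_card and the fingers above 1 N), for 0.1 s.
At the end, for the whole second after the job is handed in: Fingers hold the yellow card still, touching nothing else: lower edge over 95 mm above the bench, normal of the component side upward, 29 to 61 degrees from vertical, board centre above the mat; black card moved under 10 mm, can, screwdriver and bin under 30 mm (height (world z) of yellow_card above 0.095 m and angle between yellow_card's own x axis and vertical between 0.5 and 1.07 rad and x of card_middle in the frame of mat between -0.08 and 0.08 m and y of card_middle in the frame of mat between -0.09 and 0.09 m and contact force between yellow_card and the fingers above 1 N and contact force between yellow_card and cradle_a below 0.1 N and contact force between yellow_card and cradle_b below 0.1 N and contact force between yellow_card and black_card below 0.1 N and contact force between yellow_card and cleaner below 0.1 N and contact force between yellow_card and parts_bin below 0.1 N and contact force between yellow_card and driver below 0.1 N and contact force between yellow_card and mat below 0.1 N and linear speed of yellow_card below 0.03 m/s and angular speed of yellow_card below 0.2 rad/s and distance of black_card from where it was at the start of the episode below 0.01 m and distance of each of cleaner, driver, parts_bin from where it was at the start of the episode below 0.03 m); the arm keeps its last pose, push and grip.
It fails at once if the other card is pulled or knocked (10 mm) (distance of black_card from where it was at the start of the episode above 0.01 m).
It fails at once if a bystander is pushed away (30 mm) (distance of any of cleaner, driver, parts_bin from where it was at the start of the episode above 0.03 m).
It also fails if it takes over 42 s, if anything falls off the work surface, if the arm or the gripper's body presses on something with over 40 N, if the wrist force passes 120 N, or if a joint passes its speed limit or range.

## Working session

There is one attempt and no reset: what is moved stays moved. The work goes in short steps, Python scripts to look and compute and a shell command to move; the robot and the scene stay as the last step left them, time stands still between calls to the robot, and variables do not carry over. Pictures are saved under pics/ and viewed, at most 10 in all, crops included, and the job is handed in when it is done.

```bash
mkdir -p pics; cat > h.py <<'E'
import numpy as np, cv2
from scipy.spatial.transform import Rotation as R
from plant import r, eyes, nets
def T_wc(cam, st=None):
    i=eyes.camera_info(cam)
    if 'world_to_cam' in i: return np.linalg.inv(np.array(i['world_to_cam'])), np.array(i['K'])
    T=np.eye(4); T[:3,:3]=R.from_quat(st['eef_rot']).as_matrix(); T[:3,3]=st['tool_pos']
    return T@np.array(i['T_tool_cam']), np.array(i['K'])
def px(cam,u,v,d,st=None):
    T,K=T_wc(cam,st); p=np.linalg.inv(K)@np.array([u,v,1.])*d
    return T[:3,:3]@p+T[:3,3]
def onz(cam,u,v,z,st=None):
    T,K=T_wc(cam,st); q=T[:3,:3]@(np.linalg.inv(K)@np.array([u,v,1.]))
    return T[:3,3]+q*(z-T[2,3])/q[2]
def cloud(cam,dep,st=None):
    T,K=T_wc(cam,st); v,u=np.indices(dep.shape)
    p=np.stack([(u-K[0,2])/K[0,0]*dep,(v-K[1,2])/K[1,1]*dep,dep],-1)
    return p@T[:3,:3].T+T[:3,3]
E
python3 - <<'E'
from h import *
for c in ['scene','side']:
    im,d=eyes.snapshot(c); cv2.imwrite(f'pics/{c}0.png',im); np.save(f'{c}0.npy',d)
    for q in ['yellow_card','card_handle','black_card','mat','cradle_a','cleaner','driver','parts_bin']:
        for o in nets.place_of(c,q):
            u,v=o['position'][0]*640,o['position'][1]*400
            dd=d[min(int(v),399),min(int(u),639)]
            print(c,q,round(o['confidence'],2),int(u),int(v),px(c,u,v,dd).round(3),onz(c,u,v,0.12 if q=='card_handle' else 0).round(3))
E
```

```text
scene yellow_card 0.83 246 225 [ 0.504 -0.259  0.024] [ 0.48  -0.261  0.   ]
scene card_handle 0.66 247 226 [ 0.501 -0.256  0.016] [ 0.605 -0.246  0.12 ]
scene black_card 0.7 408 200 [0.49  0.253 0.039] [0.449 0.274 0.   ]
scene mat 0.69 424 289 [ 0.794  0.202 -0.002] [0.796 0.201 0.   ]
scene mat 0.61 208 178 [ 0.225 -0.39   0.001] [ 0.224 -0.39   0.   ]
scene cradle_a 0.69 409 202 [0.471 0.271 0.013] [0.457 0.278 0.   ]
scene cradle_a 0.67 248 232 [ 0.523 -0.255  0.013] [ 0.511 -0.256  0.   ]
scene cleaner 0.72 472 250 [0.693 0.385 0.007] [0.688 0.39  0.   ]
scene driver 0.79 328 206 [0.454 0.001 0.022] [0.431 0.005 0.   ]
scene driver 0.31 241 200 [ 0.512 -0.261  0.131] [ 0.362 -0.276  0.   ]
scene parts_bin 0.6 196 270 [ 0.635 -0.4    0.003] [ 0.633 -0.401  0.   ]
side yellow_card 0.54 345 169 [ 0.484 -0.2    0.063] [ 0.503 -0.285  0.   ]
side card_handle 0.47 347 141 [ 0.498 -0.247  0.134] [ 0.503 -0.27   0.12 ]
side black_card 0.72 297 301 [0.447 0.32  0.103] [0.474 0.256 0.   ]
side mat 0.93 434 166 [ 0.218 -0.395  0.003] [ 0.218 -0.4    0.   ]
side mat 0.72 192 255 [0.781 0.216 0.002] [0.783 0.215 0.   ]
side cradle_a 0.76 343 175 [ 0.486 -0.178  0.052] [ 0.501 -0.246  0.   ]
side cradle_a 0.73 299 309 [0.453 0.302 0.043] [0.463 0.276 0.   ]
side cleaner 0.82 192 327 [0.644 0.409 0.042] [0.666 0.391 0.   ]
side driver 0.75 345 236 [ 0.422  0.018 -0.   ] [0.422 0.018 0.   ]
side driver 0.62 345 161 [ 0.491 -0.206  0.089] [ 0.519 -0.332  0.   ]
side parts_bin 0.71 317 149 [ 0.627 -0.343  0.017] [ 0.635 -0.369  0.   ]
```

View pics/scene0.png

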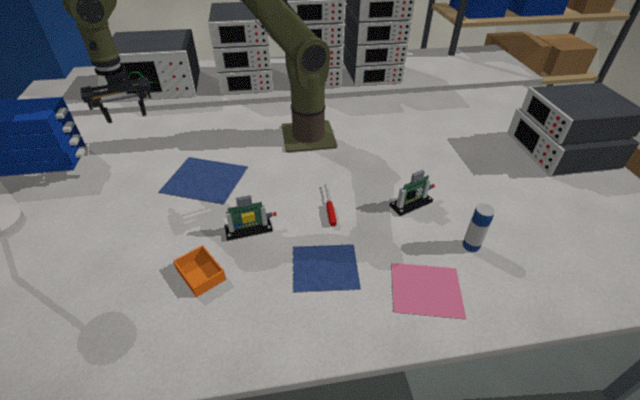

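View pics/side0.png

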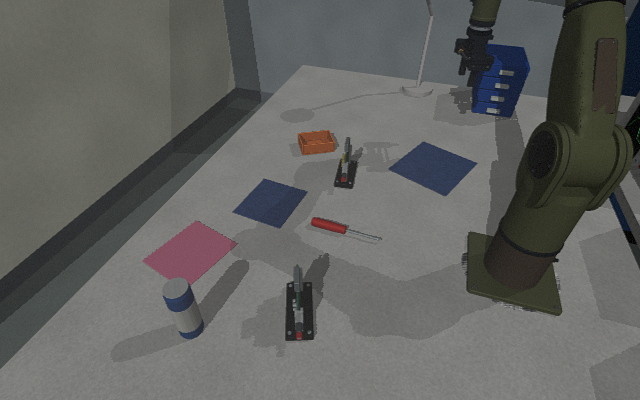

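The scene view shows the yellow-block card at about (248,218) and the black card at (414,188). There are three mats: blue at (326,268), blue at (203,180) and pink at (427,290). I'll measure the blue mats and the handle next, and crop the choice.

```bash
python3 - <<'E'
from h import *
im=cv2.imread('pics/scene0.png'); d=np.load('scene0.npy')
P=cloud('scene',d)
hsv=cv2.cvtColor(im,cv2.COLOR_BGR2HSV)
b=((hsv[...,0]>100)&(hsv[...,0]<125)&(hsv[...,1]>90)&(np.abs(P[...,2])<.02)&(d>0)).astype(np.uint8)
n,l,s,c=cv2.connectedComponentsWithStats(b)
for i in range(1,n):
    if s[i,4]>300:
        v,u=np.where(l==i); q=np.array([onz('scene',a,bb,.003)[:2] for a,bb in zip(u,v)]).astype(np.float32)
        print('mat',c[i].round(),cv2.minAreaRect(q))
for cam in ['scene','side']:
    dd=np.load(cam+'0.npy'); Q=cloud(cam,dd).reshape(-1,3)
    for nm,c0 in (('Y',(.5,-.26)),('B',(.47,.27))):
        k=(dd.ravel()>0)&(np.hypot(Q[:,0]-c0[0],Q[:,1]-c0[1])<.09)&(Q[:,2]>.108)&(Q[:,2]<.15)
        q=Q[k]; print(cam,nm,len(q),q.min(0).round(3),q.max(0).round(3),cv2.minAreaRect(q[:,:2].astype(np.float32)) if len(q)>2 else '')
x=im[170:250,200:300]; y=im[150:230,360:460]
cv2.imwrite('pics/crop.png',cv2.resize(np.hstack([x,y]),None,fx=4,fy=4,interpolation=cv2.INTER_CUBIC))
s=r.get_state(); print(s['tool_pos'],R.from_quat(s['eef_rot']).as_matrix().round(3),s['opening'],s['clock'])
E
```

```text
mat [42. 74.] ((-0.852840781211853, -1.230080485343933), (0.26680853962898254, 0.5315114259719849), 51.588775634765625)
mat [204. 180.] ((0.2257092297077179, -0.4026319980621338), (0.23590028285980225, 0.20767265558242798), 66.70235443115234)Traceback (most recent call last):
  File "<stdin>", line 9, in <module>
  File "h.py", line 13, in onz
    T,K=T_wc(cam,st); q=T[:3,:3]@(np.linalg.inv(K)@np.array([u,v,1.]))
        ~~~~^^^^^^^^
  File "h.py", line 5, in T_wc
    i=eyes.camera_info(cam)
ValueError: time passes only in moves, steps and waits
```

```bash
sed -i 's/^def T_wc/import functools\ninfo=functools.lru_cache(None)(eyes.camera_info)\ndef T_wc/; s/i=eyes.camera_info(cam)/i=info(cam)/' h.py; python3 - <<'E'
from h import *
im=cv2.imread('pics/scene0.png'); d=np.load('scene0.npy')
P=cloud('scene',d)
hsv=cv2.cvtColor(im,cv2.COLOR_BGR2HSV)
b=((hsv[...,0]>100)&(hsv[...,0]<125)&(hsv[...,1]>90)&(np.abs(P[...,2])<.02)&(d>0)).astype(np.uint8)
n,l,s,c=cv2.connectedComponentsWithStats(b)
for i in range(1,n):
    if s[i,4]>300:
        v,u=np.where(l==i); q=np.array([onz('scene',a,bb,.003)[:2] for a,bb in zip(u,v)]).astype(np.float32)
        print('mat',c[i].round(),cv2.minAreaRect(q))
for cam in ['scene','side']:
    dd=np.load(cam+'0.npy'); Q=cloud(cam,dd).reshape(-1,3)
    for nm,c0 in (('Y',(.5,-.26)),('B',(.47,.27))):
        k=(dd.ravel()>0)&(np.hypot(Q[:,0]-c0[0],Q[:,1]-c0[1])<.09)&(Q[:,2]>.108)&(Q[:,2]<.15)
        q=Q[k]; print(cam,nm,len(q),q.min(0).round(3),q.max(0).round(3),cv2.minAreaRect(q[:,:2].astype(np.float32)) if len(q)>2 else '')
x=im[170:250,200:300]; y=im[150:230,360:460]
cv2.imwrite('pics/crop.png',cv2.resize(np.hstack([x,y]),None,fx=4,fy=4,interpolation=cv2.INTER_CUBIC))
s=r.get_state(); print(s['tool_pos'],R.from_quat(s['eef_rot']).as_matrix().round(3),s['opening'],s['clock'])
E
```

```text
mat [42. 74.] ((-0.852840781211853, -1.230080485343933), (0.26680853962898254, 0.5315114259719849), 51.588775634765625)
mat [204. 180.] ((0.2257092297077179, -0.4026319980621338), (0.23590028285980225, 0.20767265558242798), 66.70235443115234)
mat [325. 268.] ((0.6788891553878784, -0.04785925894975662), (0.17397421598434448, 0.15509718656539917), 83.55310821533203)
scene Y 143 [ 0.492 -0.277  0.109] [ 0.51  -0.233  0.137] ((0.5013404488563538, -0.25558000802993774), (0.016968712210655212, 0.04293453320860863), 15.458603858947754)
scene B 107 [0.456 0.256 0.109] [0.479 0.301 0.136] ((0.4665375053882599, 0.2780286371707916), (0.012842437252402306, 0.04533226415514946), 18.255237579345703)
side Y 62 [ 0.491 -0.273  0.11 ] [ 0.508 -0.228  0.136] ((0.49911314249038696, -0.25051480531692505), (0.012207171879708767, 0.04568029195070267), 7.344853401184082)
side B 150 [0.452 0.259 0.108] [0.477 0.303 0.138] ((0.4641934931278229, 0.2807747721672058), (0.010545955039560795, 0.04499923065304756), 20.35637092590332)
[ 0.18163894 -0.59806591  0.23875724] [[ 0.957  0.291  0.   ]
 [ 0.291 -0.957 -0.   ]
 [ 0.     0.    -1.   ]] 1.0004760643340416 0.9
```

View pics/crop.png

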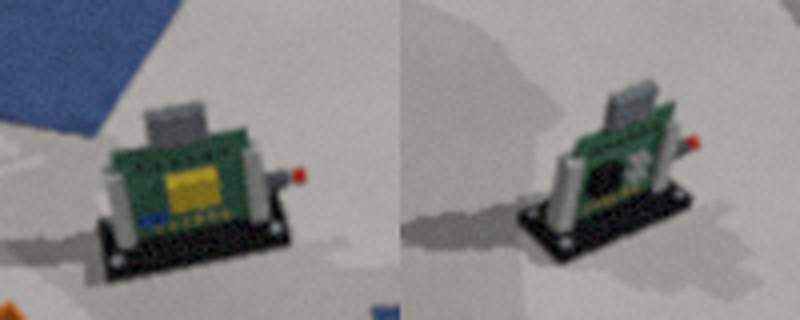

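Candidates for the card are yellow-block (248,218) and black-block (414,188); the crop confirms the yellow block on the left one. The target mat is the smaller blue one at (326,268), about 0.174 x 0.155 m, centred at (0.679,-0.048). I'm moving over the handle for a close look.

```bash
python3 -m pendant '[{"claw":1,"dx":318,"dy":345,"dz":20,"twist":-0.1},{"claw":1,"dx":318,"dy":345,"dz":20,"twist":-0.1},{"claw":1,"dx":318,"dy":345,"dz":20,"twist":-0.1},{"claw":1,"dx":318,"dy":345,"dz":20,"twist":-0.1},{"claw":1,"dx":318,"dy":345,"dz":20,"twist":-0.1},{"claw":1,"dx":318,"dy":345,"dz":20,"twist":-0.1},{"claw":1,"dx":318,"dy":345,"dz":20,"twist":-0.1},{"claw":1,"dx":318,"dy":345,"dz":20,"twist":-0.1}]' 20; python3 - <<'E'
from h import *
print(r.get_state()['tool_pos'])
E
```

```text
clock: 1.7
tool_pos: [0.4537, -0.3026, 0.2561]
eef_rot: [0.995, 0.097, 0.0, 0.0]
contact_force: [-0.1, -0.8, 0.1]
opening: 0.998
finger_force: 0.0
[ 0.45373677 -0.30263255  0.25610235]
```

```bash
python3 -m pendant '[{"claw":1,"dx":44,"dy":48,"dz":0,"twist":0},{"claw":1,"dx":44,"dy":48,"dz":0,"twist":0},{"claw":1,"dx":44,"dy":48,"dz":0,"twist":0},{"claw":1,"dx":44,"dy":48,"dz":0,"twist":0}]'; cat > look.py <<'E'
from h import *
import sys
st=r.get_state(); im,d=eyes.snapshot('wrist'); cv2.imwrite(f'pics/{sys.argv[1]}.png',im)
Q=cloud('wrist',d,st); np.save('w.npy',Q)
M=R.from_quat(st['eef_rot']).as_matrix()
print(st['tool_pos'].round(4) if hasattr(st['tool_pos'],'round') else st['tool_pos'],'yline deg',np.degrees(np.arctan2(M[1,0],M[0,0])))
q=Q[(d>0)&(Q[...,2]>.122)&(Q[...,2]<.145)&(np.hypot(Q[...,0]-.5,Q[...,1]+.253)<.05)]
print(len(q),q.mean(0),cv2.minAreaRect(q[:,:2].astype(np.float32)) if len(q)>2 else '', np.percentile(q[:,2],[5,50,95]) if len(q) else '')
for o in nets.place_of('wrist','card_handle'):print(o)
E
python3 look.py w1
```

```text
clock: 2.1
tool_pos: [0.4952, -0.2578, 0.2556]
eef_rot: [0.995, 0.096, -0.001, 0.001]
contact_force: [0.4, -1.4, -0.2]
opening: 0.998
finger_force: 0.0
[ 0.4952 -0.2578  0.2556] yline deg 11.068462843546817
669 [ 0.49892393 -0.25341183  0.13469734] ((0.49768733978271484, -0.2537517249584198), (0.012320250272750854, 0.043910589069128036), 7.3552398681640625) [0.12588071 0.13591733 0.13717796]
{'position': [0.4987, 0.4627], 'confidence': 0.74}
```

View pics/w1.png

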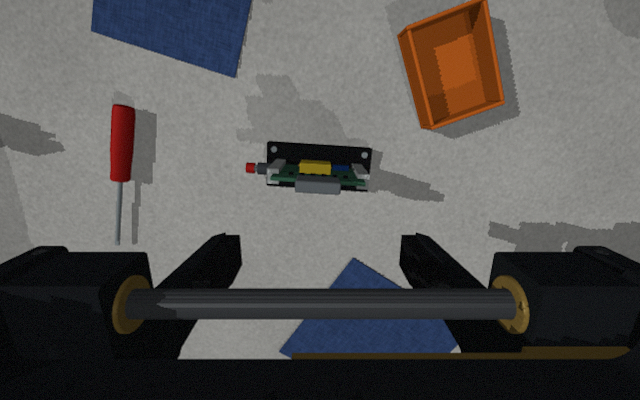

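The wrist view shows the yellow-block card at (318,180), with its handle top at (318,185) and the red catch tail at left (250,168). Handle centre is (0.498,-0.2535) at a yaw of about 7.5°. I'm aligning first, then descending.

```bash
python3 -m pendant '[{"claw":1,"dx":2,"dy":3,"dz":-40,"twist":-0.06},{"claw":1,"dx":2,"dy":3,"dz":-80,"twist":-0.06},{"claw":1,"dx":2,"dy":3,"dz":-100,"twist":-0.06},{"claw":1,"dx":2,"dy":3,"dz":-100,"twist":-0.06},{"claw":1,"dx":2,"dy":3,"dz":-100,"twist":-0.06}]'; python3 look.py w2
```

```text
clock: 2.7
tool_pos: [0.4978, -0.2548, 0.1562]
eef_rot: [0.998, 0.066, -0.0, 0.0]
contact_force: [0.4, -0.8, -0.7]
opening: 0.999
finger_force: 0.0
[ 0.4978 -0.2548  0.1562] yline deg 7.582270159382486
1645 [ 0.49963007 -0.25339688  0.13410307] ((0.49812203645706177, -0.25370755791664124), (0.01197871845215559, 0.04358155280351639), 7.776626110076904) [0.1249855  0.13575971 0.13699595]
{'position': [0.5033, 0.5627], 'confidence': 0.93}
```

```bash
python3 -m pendant '[{"claw":1,"dx":0,"dy":1,"dz":-30,"twist":0},{"claw":1,"dx":0,"dy":1,"dz":-45,"twist":0},{"claw":1,"dx":0,"dy":1,"dz":-46,"twist":0},{"claw":1,"dx":0,"dy":1,"dz":-46,"twist":0},{"claw":0.4,"dx":0,"dy":1,"dz":-46,"twist":0},{"claw":0.4,"dx":0,"dy":1,"dz":-46,"twist":0},{"claw":0.4,"dx":0,"dy":1,"dz":-46,"twist":0},{"claw":0.4,"dx":0,"dy":1,"dz":-46,"twist":0}]' 40
```

```text
clock: 3.6
tool_pos: [0.4987, -0.2523, 0.1102]
eef_rot: [0.998, 0.067, 0.0, 0.0]
contact_force: [0.6, 0.6, 0.1]
opening: 0.659
finger_force: 0.0
```

```bash
python3 -m pendant '[{"claw":0.4,"dx":0,"dy":0,"dz":0,"twist":0},{"claw":0.4,"dx":0,"dy":0,"dz":0,"twist":0}]'
```

```text
clock: 3.8
tool_pos: [0.4988, -0.2531, 0.11]
eef_rot: [0.998, 0.067, 0.0, 0.001]
contact_force: [0.0, 0.3, -0.6]
opening: 0.493
finger_force: 39.9
```

```bash
python3 -m pendant '[{"claw":0.4,"dx":0,"dy":0,"dz":4,"twist":0},{"claw":0.4,"dx":0,"dy":0,"dz":8,"twist":0},{"claw":0.4,"dx":0,"dy":0,"dz":12,"twist":0},{"claw":0.4,"dx":0,"dy":0,"dz":18,"twist":0},{"claw":0.4,"dx":0,"dy":0,"dz":26,"twist":0},{"claw":0.4,"dx":0,"dy":0,"dz":36,"twist":0},{"claw":0.4,"dx":0,"dy":0,"dz":46,"twist":0},{"claw":0.4,"dx":0,"dy":0,"dz":46,"twist":0}]' 50; python3 look.py w3
```

```text
clock: 4.6
tool_pos: [0.4993, -0.2523, 0.1574]
eef_rot: [0.998, 0.067, 0.001, 0.0]
contact_force: [0.0, -1.8, -0.9]
opening: 0.494
finger_force: 50.0
[ 0.4993 -0.2523  0.1574] yline deg 7.734950516984458
2798 [ 0.50128873 -0.25054338  0.13091197] ((0.5048550963401794, -0.2517203092575073), (0.012937277555465698, 0.098709836602211), 7.418394088745117) [0.12300173 0.12855285 0.14297638]
{'position': [0.5052, 0.6512], 'confidence': 0.83}
{'position': [0.5014, 0.5503], 'confidence': 0.74}
```

View pics/w3.png

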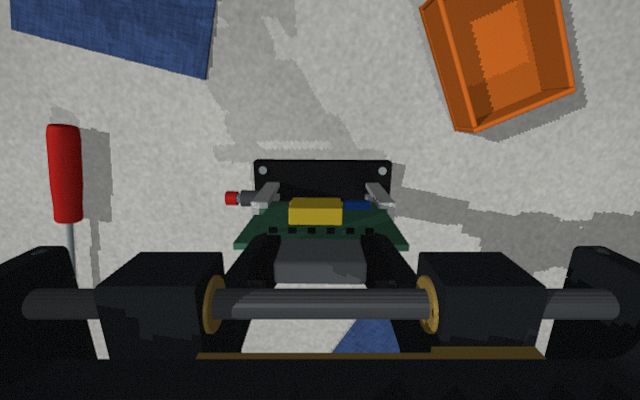

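The card is out past the catch with its board visible at (320,225). I'm lifting it fully clear, then carrying it over the mat.

```bash
python3 -m pendant '[{"claw":0.4,"dx":0,"dy":0,"dz":20,"twist":0},{"claw":0.4,"dx":0,"dy":0,"dz":45,"twist":0},{"claw":0.4,"dx":0,"dy":0,"dz":60,"twist":0},{"claw":0.4,"dx":0,"dy":0,"dz":60,"twist":0},{"claw":0.4,"dx":20,"dy":20,"dz":60,"twist":0},{"claw":0.4,"dx":45,"dy":43,"dz":60,"twist":0},{"claw":0.4,"dx":75,"dy":70,"dz":60,"twist":0},{"claw":0.4,"dx":105,"dy":100,"dz":60,"twist":0}]'
python3 -m pendant '[{"claw":0.4,"dx":30,"dy":30,"dz":0,"twist":0},{"claw":0.4,"dx":60,"dy":60,"dz":0,"twist":0},{"claw":0.4,"dx":90,"dy":88,"dz":0,"twist":0},{"claw":0.4,"dx":108,"dy":104,"dz":0,"twist":0},{"claw":0.4,"dx":115,"dy":110,"dz":0,"twist":0},{"claw":0.4,"dx":115,"dy":110,"dz":0,"twist":0},{"claw":0.4,"dx":115,"dy":110,"dz":0,"twist":0}]'
```

```text
clock: 5.5
tool_pos: [0.6032, -0.1509, 0.214]
eef_rot: [0.998, 0.067, -0.002, -0.001]
contact_force: [0.8, -0.4, -1.7]
opening: 0.495
finger_force: 49.9
clock: 6.2
tool_pos: [0.7169, -0.0441, 0.2148]
eef_rot: [0.998, 0.067, -0.002, 0.001]
contact_force: [0.3, -0.6, -1.2]
opening: 0.495
finger_force: 49.9
```

```bash
python3 -m pendant '[{"claw":0.4,"dx":0,"dy":0,"dz":-35,"twist":0},{"claw":0.4,"dx":0,"dy":0,"dz":-75,"twist":0},{"claw":0.4,"dx":0,"dy":0,"dz":-100,"twist":0},{"claw":0.4,"dx":0,"dy":0,"dz":-110,"twist":0},{"claw":0.4,"dx":0,"dy":0,"dz":-113,"twist":0},{"claw":0.4,"dx":0,"dy":0,"dz":-115,"twist":0},{"claw":0.4,"dx":0,"dy":0,"dz":-115,"twist":0}]'; python3 -m pendant '[{"claw":0.4,"dx":0,"dy":0,"dz":-1,"twist":0},{"claw":0.4,"dx":0,"dy":0,"dz":-2,"twist":0},{"claw":0.4,"dx":0,"dy":0,"dz":-2,"twist":0}]'
```

```text
clock: 6.9
tool_pos: [0.7194, -0.0426, 0.1024]
eef_rot: [0.998, 0.067, 0.001, 0.0]
contact_force: [0.4, -0.2, -1.9]
opening: 0.493
finger_force: 49.9
clock: 7.2
tool_pos: [0.7186, -0.0421, 0.0992]
eef_rot: [0.998, 0.067, 0.0, 0.0]
contact_force: [-0.6, -0.2, -2.7]
opening: 0.496
finger_force: 49.9
```

```bash
python3 -m pendant '[{"claw":0.4,"dx":0,"dy":0,"dz":-1,"twist":0},{"claw":0.4,"dx":0,"dy":0,"dz":-2,"twist":0},{"claw":0.4,"dx":0,"dy":0,"dz":-2,"twist":0}]'
```

```text
clock: 7.5
tool_pos: [0.7192, -0.0422, 0.0979]
eef_rot: [0.998, 0.067, 0.001, 0.0]
contact_force: [-0.4, -0.4, 4.6]
opening: 0.494
finger_force: 49.9
```

```bash
python3 -m pendant '[{"claw":0.4,"dx":0,"dy":0,"dz":0,"twist":0},{"claw":0.4,"dx":-5,"dy":-1,"dz":0,"twist":0},{"claw":0.4,"dx":-10,"dy":-1,"dz":-1,"twist":0},{"claw":0.4,"dx":-15,"dy":-2,"dz":-1,"twist":0},{"claw":0.4,"dx":-20,"dy":-3,"dz":-2,"twist":0},{"claw":0.4,"dx":-29,"dy":-4,"dz":-4,"twist":0},{"claw":0.4,"dx":-39,"dy":-5,"dz":-7,"twist":0},{"claw":0.4,"dx":-39,"dy":-5,"dz":-7,"twist":0}]' 8; python3 look.py w4
```

```text
clock: 8.3
tool_pos: [0.6767, -0.0481, 0.089]
eef_rot: [0.998, 0.067, -0.002, 0.0]
contact_force: [-2.7, -1.5, 2.9]
opening: 0.494
finger_force: 8.0
[ 0.6767 -0.0481  0.089 ] yline deg 7.687122045000667
0 [nan nan nan]  look.py:8: RuntimeWarning: Mean of empty slice.
  print(len(q),q.mean(0),cv2.minAreaRect(q[:,:2].astype(np.float32)) if len(q)>2 else '', np.percentile(q[:,2],[5,50,95]) if len(q) else '')
  ret = um.true_divide(
```

View pics/w4.png

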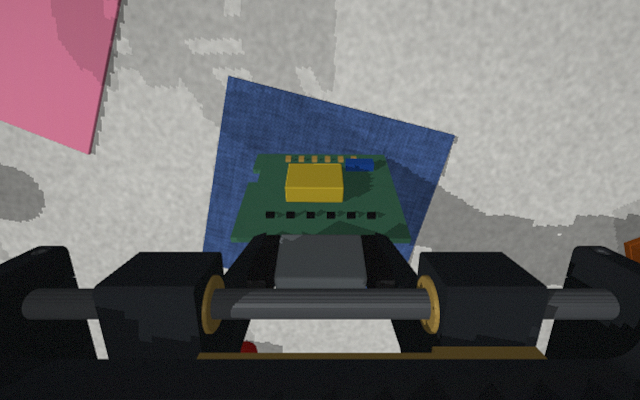

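The card is pivoting in the pads: the board face now shows tilted at (320,195), with its lower edge on the mat. I'm continuing the arc.

```bash
python3 -m pendant '[{"claw":0.4,"dx":-9,"dy":-1,"dz":-4,"twist":0},{"claw":0.4,"dx":-18,"dy":-2,"dz":-8,"twist":0},{"claw":0.4,"dx":-26,"dy":-3,"dz":-14,"twist":0},{"claw":0.4,"dx":-34,"dy":-4,"dz":-20,"twist":0},{"claw":0.4,"dx":-41,"dy":-5,"dz":-27,"twist":0},{"claw":0.4,"dx":-48,"dy":-6,"dz":-34,"twist":0},{"claw":0.4,"dx":-48,"dy":-6,"dz":-34,"twist":0}]'; cat > tilt.py <<'E'
from h import *
import sys
st=r.get_state(); im,d=eyes.snapshot('wrist'); cv2.imwrite(f'pics/{sys.argv[1]}.png',im)
Q=cloud('wrist',d,st); hsv=cv2.cvtColor(im,cv2.COLOR_BGR2HSV)
m=(hsv[...,0]>60)&(hsv[...,0]<92)&(hsv[...,1]>80)&(d>0); m[:130]=0; m[260:]=0; m[:,:200]=0; m[:,440:]=0
q=Q[m]
for _ in range(4):
    c=np.median(q,0) if _==0 else q.mean(0); n=np.linalg.svd(q-c)[2][2] if len(q)<3000 else np.linalg.eigh(np.cov((q-c).T))[1][:,0]
    n=n*np.sign(n[2]); e=np.abs((q-c)@n); q=q[e<max(.003,np.percentile(e,80))]
print(len(q),'normal',n.round(3),'from vertical deg',np.degrees(np.arccos(n[2])),'centre',c.round(3),'lo',np.percentile(q[:,2],2))
E
python3 tilt.py w5
```

```text
clock: 9.1
tool_pos: [0.6295, -0.0527, 0.0543]
eef_rot: [0.998, 0.068, -0.002, -0.0]
contact_force: [-1.4, 0.7, 1.4]
opening: 0.493
finger_force: 11.4
14383 normal [0.529 0.067 0.846] from vertical deg 32.21880364145919 centre [ 0.659 -0.05   0.041] lo 0.021449159088555193
```

View pics/w5.png

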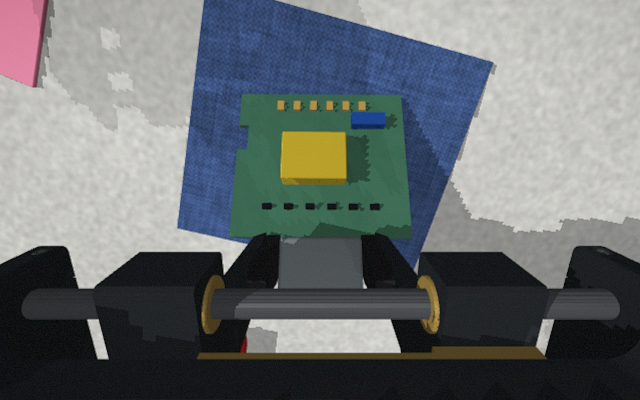

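The board now faces obliquely up at (320,165) with its lower edge on the mat. I'm gripping firmly, lifting a little and re-measuring.

```bash
python3 -m pendant '[{"claw":0.4,"dx":0,"dy":0,"dz":0,"twist":0},{"claw":0.4,"dx":0,"dy":0,"dz":0,"twist":0},{"claw":0.4,"dx":0,"dy":0,"dz":5,"twist":0},{"claw":0.4,"dx":0,"dy":0,"dz":15,"twist":0},{"claw":0.4,"dx":0,"dy":0,"dz":25,"twist":0},{"claw":0.4,"dx":0,"dy":0,"dz":30,"twist":0},{"claw":0.4,"dx":0,"dy":0,"dz":30,"twist":0},{"claw":0.4,"dx":0,"dy":0,"dz":30,"twist":0}]' 60; python3 tilt.py w6
```

```text
clock: 9.95
tool_pos: [0.6315, -0.0532, 0.086]
eef_rot: [0.998, 0.067, 0.0, 0.0]
contact_force: [0.3, -0.0, -1.1]
opening: 0.488
finger_force: 61.2
14333 normal [0.534 0.069 0.843] from vertical deg 32.58779245061299 centre [ 0.661 -0.05   0.072] lo 0.05258799698409448
```

```bash
python3 -m pendant '[{"claw":0.4,"dx":0,"dy":0,"dz":-8,"twist":0},{"claw":0.4,"dx":0,"dy":0,"dz":-16,"twist":0},{"claw":0.4,"dx":0,"dy":0,"dz":-16,"twist":0}]'; python3 -m pendant '[{"claw":0.4,"dx":0,"dy":0,"dz":0,"twist":0},{"claw":0.4,"dx":0,"dy":0,"dz":0,"twist":0},{"claw":0.4,"dx":0,"dy":0,"dz":0,"twist":0}]' 5; python3 tilt.py w7
```

```text
clock: 10.3
tool_pos: [0.63, -0.0531, 0.0678]
eef_rot: [0.998, 0.067, -0.002, -0.0]
contact_force: [0.1, -0.1, -2.5]
opening: 0.492
finger_force: 61.2
clock: 10.6
tool_pos: [0.6317, -0.0532, 0.07]
eef_rot: [0.998, 0.067, 0.0, 0.0]
contact_force: [-0.1, 0.4, -1.0]
opening: 0.5
finger_force: 5.0
13525 normal [0.68  0.092 0.727] from vertical deg 43.35823630883497 centre [ 0.659 -0.049  0.048] lo 0.01753019818119724
```

It now stands at 43° from vertical. I'm regripping hard and lifting.

```bash
python3 -m pendant '[{"claw":0.4,"dx":0,"dy":0,"dz":0,"twist":0},{"claw":0.4,"dx":0,"dy":0,"dz":0,"twist":0},{"claw":0.4,"dx":0,"dy":0,"dz":0,"twist":0},{"claw":0.4,"dx":3,"dy":0,"dz":20,"twist":0},{"claw":0.4,"dx":6,"dy":0,"dz":45,"twist":0},{"claw":0.4,"dx":10,"dy":0,"dz":75,"twist":0},{"claw":0.4,"dx":14,"dy":0,"dz":105,"twist":0},{"claw":0.4,"dx":15,"dy":0,"dz":125,"twist":0}]' 60; python3 -m pendant '[{"claw":0.4,"dx":0,"dy":0,"dz":5,"twist":0},{"claw":0.4,"dx":0,"dy":0,"dz":5,"twist":0},{"claw":0.4,"dx":0,"dy":0,"dz":5,"twist":0},{"claw":0.4,"dx":0,"dy":0,"dz":5,"twist":0},{"claw":0.4,"dx":0,"dy":0,"dz":5,"twist":0}]'; python3 tilt.py w8; python3 - <<'E'
from h import *
im,d=eyes.snapshot('side'); cv2.imwrite('pics/side1.png',im)
E
```

```text
clock: 11.45
tool_pos: [0.6477, -0.0532, 0.1971]
eef_rot: [0.998, 0.067, 0.002, 0.0]
contact_force: [1.5, -0.4, -1.9]
opening: 0.489
finger_force: 60.0
clock: 11.95
tool_pos: [0.6458, -0.0532, 0.1986]
eef_rot: [0.998, 0.067, -0.001, -0.0]
contact_force: [0.3, -0.7, -1.8]
opening: 0.487
finger_force: 60.0
13331 normal [0.683 0.093 0.724] from vertical deg 43.598530530825364 centre [ 0.673 -0.049  0.176] lo 0.14593855532216743
```

View pics/side1.png

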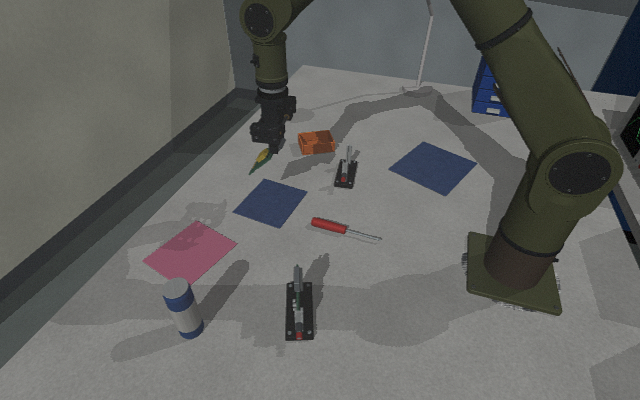

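The side view shows the card at (260,160) held at about 45° over the mat. The black card (298,300), screwdriver, can and bin are where they were. I'm handing in.

```bash
python3 -c "
from plant import r
print(r.finish_job())"
```

```text
the job is handed in; nothing more can be done
None
```

The job is handed in with the yellow card still gripped at 60 N over the smaller blue mat: component side about 44° from vertical, lower edge about 13 cm above the bench, and the black card, can, screwdriver and bin not visibly moved in the last side view; no verdict was returned.

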